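# Hold the vent valve open with the vent rod

## Robot

A 7-joint arm with a two-finger parallel gripper is mounted at the origin on the work surface; the furniture and walls round the work are solid. World frame = base frame: x ahead of the robot, y to its left, z up, the work surface at z = 0. Lengths are in m, angles in rad, forces in N, time in s.
With the tool pointing down it reaches from about 0.4 to 0.9 m from the base axis. Payload 5.6 kg.
Tool frame: the origin (TCP) lies at the very end of the fingers, on their centre line; the grasp point (between the pads) lies 19 mm behind it (grip_point_offset is the distance from the TCP to the grasp point, in m); z points along the fingers, y is the direction in which the jaws open and shut (so a half turn about z gives the same grasp; the last joint's range is limited). The gripper opens to 92 mm and grips with 3 to 60 N. Pads are 20 mm wide; open, the fingers measure 128 mm over their backs; the gripper's body (75 mm by 189 mm) begins 69 mm behind the grasp point.
Start: joints at [1.126, 0.468, -0.012, 1.603, 0.006, 1.071, -0.056], TCP at [0.254, -0.598, 0.215] pointing down, gripper open.
Joint ranges: [-2.53, 2.53], [-0.31, 2.02], [-1.57, 1.55], [0.28, 2.44], [-1.29, 4.43], [0.15, 1.84], [-2.92, 2.92]. Speed limits (rad/s): [2.57, 2.57, 3.14, 3.14, 3.14, 3.14, 3.14].

## Interface

Orientations are given as [roll, pitch, yaw] about the fixed x, y, z axes, in that order (R = Rz(yaw) Ry(pitch) Rx(roll)).
In Python, from station import * gives the robot as it stands.
- The arm moves only by the shell command python3 -m jog 'ROWS' [FORCE]. ROWS is JSON, a list of rows, each a list of 3 entries, a list of its own where there are three numbers: the opening, from 0 (shut) to 1 (fully open), then the shift along the tool's x, y, z in cm, then the turn about the tool's z in degrees. A call has 1 to 20 rows; each row shifts and turns the commanded pose from where the row before left it, along the tool's axes as they then stand; what a row does not reach is not made up. A row lasts 1/8 s, in which the tool goes at most 62.5 mm and 10.7 degrees, less where a joint would pass 70% of its speed; a pose out of reach is approached as far as the arm can. A call with a gripper value outside its range is refused whole. The fingers move at their own pace and stop on an object; FORCE is the grip in N (left out, the last holds). Time passes only in rows, so rows that do not move let the fingers close. It gives the time, the measured TCP pose, the force and the opening at its end, in the units of the state.
- get_obs(): the state, without advancing time (a new reading comes with each control period).
- read_camera(name): name is "side" or "top" or "wrist"; returns a dict with "img" (420x560x3 uint8, blue, green, red), "intrinsics" (3x3 intrinsics, pixels), "R" (3x3) and "t" (3): a world point X has camera coordinates R X + t. Camera axes: x right, y down, z forward; pixel columns grow to the right and rows downward; lengths in m; the calibration is good to about 2 mm. The wrist camera is an equidistant fisheye: a pixel r from the principal point sees the ray r / f radians off the axis. A picture is of the moment at which its call begins. There is no depth.
- close_job(): hands the job in, once; it reports no verdict.
Trained networks look in the newest picture that a camera, given by its name, has taken for a name from the list of things; names that differ only in an ending like _2 or _b are one class to them, and where a whole thing is asked for, a point or a joint stands for the part that bears it (a point fixed in the world has none). Each returns a list of dicts, best first, with "conf" (0 to 1); they miss things now and then, are a little off and sometimes report something else, mostly with a low value. They report only what shows in the picture. A call takes as long as a camera call. They do not tell look-alikes from the thing itself.
- boxes_of(camera, target): "at" ([x, y, z] in m, in the coordinates of the camera as it stood for that picture, good to about 4 mm: the middle of the surface that is visible of it).
- silhouettes(camera, target): "region" (420x560 bool, what is visible of it).
The state is a dict: "clock": time; "qpos": joint angles; "joint_velocities": joint speeds; "effort": joint torques, N m; "position": TCP position; "ee_rot": TCP orientation; "ft_force": force on the tool from outside, world axes, zero at the start; "moment": the same for the moment, N m; "gripper_width": opening from 0.0 (shut) to 1.0 (fully open).
Only numpy, scipy, OpenCV 4.12 (cv2) and the standard library are available. Lean on these libraries where they do the work, as an engineer would, in place of code of your own. Each camera call takes 0.05 s, during which the arm holds its last target. There are 200 camera calls.

## Task

Take the long rod with the round handle out of the rack, pass it straight down through the guide eye of the vent block and press the sprung valve plunger below the eye down to its hard stop, without forcing it beyond a firm push. Leave the short rod with the square handle in the rack and the things standing about undisturbed. Finish while still gripping the rod by its handle and holding the plunger fully down: do not let go.

Things in the scene. Friction and masses are not known exactly. Their poses are not given: they have to be found in the camera images.
- long_rod_handle (a point): The rod to use: centre of its upright round black handle, 22 mm in diameter, 42 mm tall. Below the handle a steel flange 38 mm in diameter, 6 mm thick, its upper face 21 mm below this point; below that a steel rod 12 mm in diameter, 70 mm long. About 0.13 kg. It starts upright in a rack hole, the flange resting on the rack's top, 85 mm above the table. z is up along the rod.
- long_rod_tip (a point): Centre of the flat lower end of the long rod, on its axis, 97 mm straight below the handle centre; the rod's last 5 mm taper from 12 to 7 mm.
- short_rod_handle (a point): The other rod, to be left in the rack: centre of its upright square black handle, 22 x 22 mm and 42 mm tall, with the same 38 mm flange below; its steel rod is only 35 mm long. It hangs in the other rack hole.
- rod_rack: Fixed grey plastic stand, an open frame 56 mm (its x) by 150 mm (its y) and 85 mm high; origin at the centre of its underside on the table. Two holes of 15 mm through its 8 mm top plate, at y = +38 and -38 mm in its frame; the rods hang in them (which one is where varies).
- guide_eye (a point): Centre of the upper mouth, 85 mm above the table, of the guide eye: a vertical 15 mm hole with a 2 mm chamfer through the vent block's steel bridge, 10 mm thick, 40 mm along its x and 84 mm along its y, on an upright at each y end. The aluminium block below is 84 x 120 mm, its upper face 30 mm above the table. All fixed; z up.
- plunger_top (a point): Centre of the flat top, 15 mm across, of the valve's steel plunger, straight below the guide eye; 45 mm above the table when free, so 40 mm below the eye's upper mouth. It only slides straight down.
- plunger (a joint): How far the plunger is pressed down, in m: 0 when free, 0.010 at the hard stop. The spring pushes back with 3 N at the start of the travel and 8 N just at the stop; beyond the stop it is rigid. At the stop the rod's flange is still about 20 mm above the bridge.
- cap_vial: Bystander: small upright vial with a white cap, 24 mm across, 32 mm tall; origin at the centre of its underside.
- coverslips: Bystander: small light square box, 34 x 34 x 16 mm; origin at the centre of its underside.
- pen: Bystander: marker pen lying on the table, 120 mm long (along its y), 14 mm thick; origin at the centre of its underside.
- squat_jar: Bystander: squat jar with a screw cap, 44 mm across, 48 mm tall; origin at the centre of its underside.
Things that resemble listed ones, but are neither listed nor needed, are in the scene too. Leave any pink or purple look-alike of the part that bears long_rod_handle alone.

How it is judged:
By the outcome, as a careful person would: the job done as asked, in the order asked, and still so for the second after the job is handed in, while the arm keeps its last pose, push and grip.
It also fails if it takes over 40 s, if anything falls off the work surface, if the arm or the gripper's body presses on something with over 40 N, if the wrist force passes 120 N, or if a joint passes its speed limit or range.

## Working session

There is one attempt and no reset: what is moved stays moved. The work goes in short steps, Python scripts to look and compute and a shell command to move; the robot and the scene stay as the last step left them, time stands still between calls to the robot, and variables do not carry over. Pictures are saved under pics/ and viewed, about 8 in all and at most 12, crops included, and the job is handed in when it is done.

```bash
mkdir -p pics; cat > h.py <<'E'
from station import *
import numpy as np, cv2
def toW(c,p): return c["R"].T@(np.array(p)-c["t"])
def pix(c,X):
    p=c["R"]@np.array(X)+c["t"]; q=c["intrinsics"]@p; return q[:2]/q[2]
def ray(c,u):
    d=np.linalg.inv(c["intrinsics"])@[u[0],u[1],1]; return -c["R"].T@c["t"], c["R"].T@d
def atz(c,u,z):
    o,d=ray(c,u); return o+d*(z-o[2])/d[2]
E
python3 - <<'E'
from h import *
np.set_printoptions(precision=4,suppress=True)
o=get_obs(); print(o["position"],o["ee_rot"],o["ft_force"],o["gripper_width"],o["clock"])
ims=[]
for n in ("side","top"):
    c=read_camera(n); cv2.imwrite(f"pics/{n}0.png",c["img"])
    print(n,"cam at",-c["R"].T@c["t"])
    for t in ("long_rod_handle","short_rod_handle","rod_rack","guide_eye","plunger","plunger_top","cap_vial","coverslips","pen","squat_jar"):
        for d in boxes_of(n,t)[:4]:
            print(t,round(d["conf"],2),toW(c,d["at"]),pix(c,toW(c,d["at"])).round())
E
```

```text
[ 0.2539 -0.5977  0.2136] [-3.1398  0.0001  0.4017] [ 0.2284 -0.0399 -0.2726] 0.9989806398446511 0.0
side cam at [ 0.5103 -1.031   0.6265]
long_rod_handle 0.56 [0.3518 0.1128 0.0764] [245. 190.]
long_rod_handle 0.52 [0.5738 0.0144 0.0727] [325. 211.]
long_rod_handle 0.4 [0.536  0.2322 0.1155] [311. 163.]
short_rod_handle 0.62 [0.5224 0.1568 0.1096] [307. 175.]
rod_rack 0.56 [0.5239 0.1347 0.0467] [306. 198.]
guide_eye 0.73 [ 0.5017 -0.1322  0.0275] [295. 256.]
cap_vial 0.46 [0.4341 0.0877 0.023 ] [274. 212.]
coverslips 0.66 [ 0.5352 -0.24    0.0147] [309. 289.]
pen 0.53 [ 0.481  -0.3743  0.012 ] [281. 333.]
squat_jar 0.66 [0.5777 0.3687 0.0328] [323. 171.]
top cam at [0.3963 0.0102 1.2431]
long_rod_handle 0.66 [0.5334 0.2358 0.0911] [183. 179.]
long_rod_handle 0.55 [0.5742 0.0272 0.0812] [259. 163.]
short_rod_handle 0.64 [0.5203 0.1643 0.1169] [208. 182.]
rod_rack 0.71 [ 0.5345 -0.2258  0.0187] [346. 178.]
rod_rack 0.55 [0.5244 0.204  0.0867] [195. 182.]
guide_eye 0.8 [ 0.5002 -0.0932  0.0281] [301. 191.]
plunger_top 0.16 [0.532  0.2367 0.0916] [182. 179.]
cap_vial 0.65 [0.5296 0.2356 0.0924] [183. 180.]
cap_vial 0.46 [0.4426 0.0983 0.031 ] [235. 212.]
coverslips 0.51 [ 0.5374 -0.227   0.0186] [346. 177.]
squat_jar 0.49 [0.5742 0.3775 0.046 ] [136. 167.]
squat_jar 0.32 [0.5306 0.2379 0.0901] [182. 180.]
```

```bash
python3 - <<'E'
import cv2,numpy as np
s=cv2.imread("pics/side0.png"); t=cv2.imread("pics/top0.png")
a=cv2.resize(s[130:350,200:380],None,fx=2.2,fy=2.2,interpolation=3)
b=cv2.resize(t[130:250,110:370],None,fx=3,fy=3,interpolation=3)
cv2.imwrite("pics/side1.png",cv2.resize(s[120:350,190:440],None,fx=2.6,fy=2.6,interpolation=3)); cv2.imwrite("pics/top1.png",b)
E
```

```text
(no output)
```

View pics/side1.png

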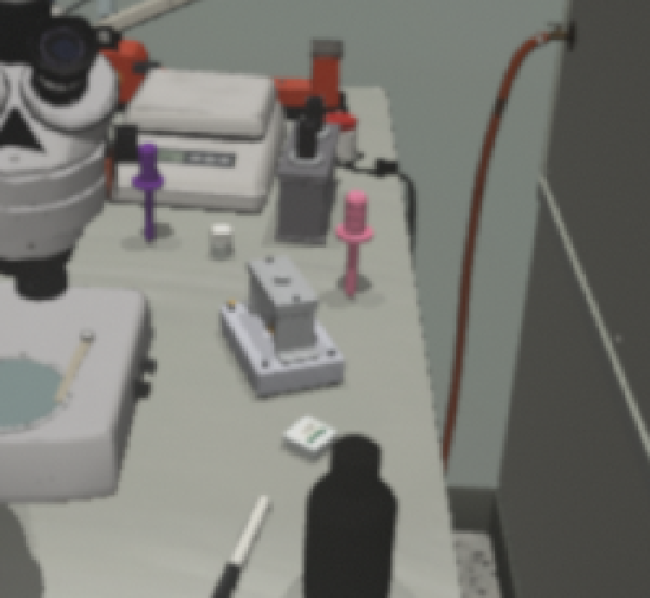

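View pics/top1.png

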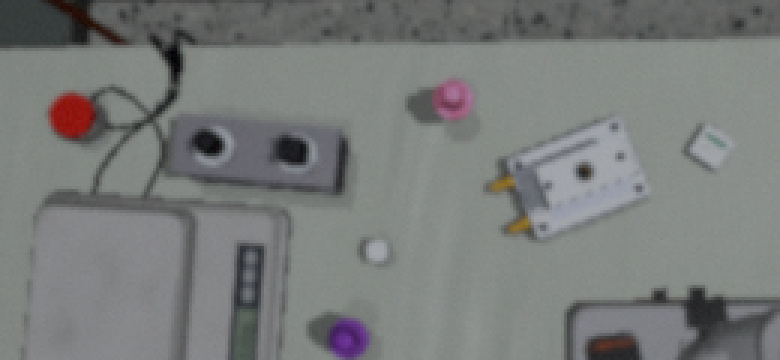

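The long rod's handle is at top-crop (208,143), i.e. top pixel (179,178). It is round and black. The square one is at crop (293,150), and the pink (452,100) and purple (347,338) ones are look-alikes. I'll confirm this in an enlarged crop, along with the eye and the surroundings.

```bash
python3 - <<'E'
import cv2,numpy as np
s=cv2.imread("pics/side0.png"); t=cv2.imread("pics/top0.png")
f=lambda im,k:cv2.resize(im,None,fx=k,fy=k,interpolation=2)
a=f(t[160:205,160:235],5.2)[:230,:390]; b=f(t[160:212,270:335],6)[:300,:390]
c=f(s[150:220,285:335],6)[:300,:400]; d=f(s[205:275,260:330],5.7)[:300,:400]
W=np.zeros((600,800,3),np.uint8)
for im,(y,x) in ((a,(0,0)),(b,(300,0)),(c,(0,400)),(d,(300,400))):
    h,w=im.shape[:2]; h=min(h,300);W[y:y+h,x:x+w]=im[:h]
cv2.imwrite("pics/crop.png",W)
cv2.imwrite("pics/full.png",np.hstack([f(s,.7),f(t,.7)]))
E
```

```text
(no output)
```

View pics/crop.png

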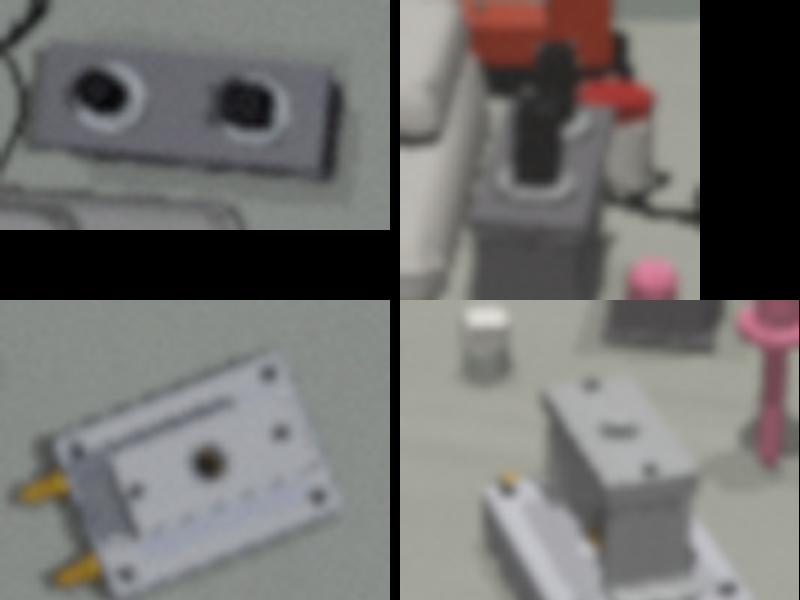

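View pics/full.png

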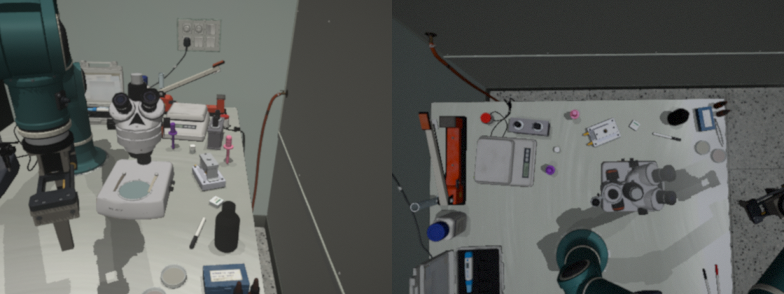

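The crop confirms that the round black handle is the far-left (+y) one, and the square one is nearer the eye. The eye hole shows at top pixel (305,187) and side pixel (298,228). Next I'll compute positions and the microscope's height for a safe path.

```bash
python3 - <<'E'
from h import *
np.set_printoptions(precision=4,suppress=True)
s=read_camera("side"); t=read_camera("top")
def tri(a,b):
    (o1,d1),(o2,d2)=ray(s,a),ray(t,b)
    A=np.c_[d1,-d2]; k=np.linalg.lstsq(A,o2-o1,rcond=None)[0]
    p,q=o1+k[0]*d1,o2+k[1]*d2; return (p+q)/2,np.linalg.norm(p-q)
p=lambda x,y,k,ox,oy:((x+.5)/k-.5+ox,(y+.5)/k-.5+oy)
print("handle top z.133 (topcam)",atz(t,p(100,93,5.2,160,160),.133),"flange",atz(t,p(108,96,5.2,160,160),.091))
print("handle top side",atz(s,p(155,45,6,285,150),.133))
print("square",atz(t,p(247,104,5.2,160,160),.133),atz(s,p(140,100,6,285,150),.133))
print("eye top",atz(t,p(209,163,6,270,160),.085),"side",atz(s,p(219,131,5.7,260,205),.085))
print("rack corners top",[atz(t,p(*q,5.2,160,160),.085)[:2] for q in ((48,42),(35,148),(332,68),(327,180))])
print("bridge corners",[atz(t,p(*q,6,270,160),.085)[:2] for q in ((240,98),(110,163),(318,163),(140,235))])
for n,c in(("side",s),("top",t)):
    for tg in("guide_eye",):
        r=silhouettes(n,tg)
        if r: print(n,tg,cv2.minAreaRect(np.argwhere(r[0]["region"])[:,::-1].astype(np.float32)))
print("scope top",tri((199,103),(366,286)),tri((199,130),(370,262)))
print("bottle",tri((325,292),(405,168)))
print("scale top",tri((282,150),(200,198)))
E
```

```text
handle top z.133 (topcam) [0.5313 0.2378 0.133 ] flange [0.5348 0.2423 0.091 ]
handle top side [0.5322 0.2366 0.133 ]
square [0.5245 0.1636 0.133 ] [0.5252 0.1648 0.133 ]
eye top [ 0.5059 -0.0973  0.085 ] side [ 0.5052 -0.0997  0.085 ]
rack corners top [array([0.5647, 0.275 ]), array([0.5085, 0.282 ]), array([0.5485, 0.1251]), array([0.4891, 0.1284])]
bridge corners [array([ 0.5357, -0.1122]), array([ 0.5067, -0.0518]), array([ 0.5051, -0.1474]), array([ 0.4733, -0.0649])]
side guide_eye ((295.7000427246094, 246.90003967285156), (55.007266998291016, 37.11872863769531), 63.43495178222656)
top guide_eye ((299.3620910644531, 189.3448486328125), (28.756114959716797, 47.92685317993164), 66.80140686035156)
scope top (array([ 0.2921, -0.1824,  0.4002]), np.float64(0.03139556829971462)) (array([ 0.3151, -0.2079,  0.3527]), np.float64(0.008999256057692362))
bottle (array([ 0.555 , -0.3695,  0.1093]), np.float64(0.009526035283320473))
scale top (array([0.4617, 0.1748, 0.1766]), np.float64(0.022713749963693405))
```

```bash
python3 -m jog '[[0.5,[0,0,-4],9.7],[0.5,[0,0,-4],9.7],[0.5,[0,0,-4],9.7],[0.5,[0,0,-4],0],[0.5,[3.4,-4.8,0],0],[0.5,[3.4,-4.8,0],0],[0.5,[3.4,-4.8,0],0],[0.5,[3.4,-4.8,0],0],[0.5,[3.4,-4.8,0],0],[0.5,[3.4,-4.8,0],0],[0.5,[3.4,-4.8,0],0],[0.5,[3.4,-4.8,0],0],[0.5,[3.4,-4.8,0],0],[0.5,[0,0,0],0]]' 30
```

```text
clock: 3.05
position: [0.6069, -0.195, 0.3738]
ee_rot: [-3.139, 0.0, -0.097]
ft_force: [-0.0, -0.6, 0.4]
gripper_width: 0.501
```

```bash
python3 -m jog '[[0.5,[-1.445,-5.29,0],0],[0.5,[-1.445,-5.29,0],0],[0.5,[-1.445,-5.29,0],0],[0.5,[-1.445,-5.29,0],0],[0.5,[-1.445,-5.29,0],0],[0.5,[-1.445,-5.29,0],0],[0.5,[-1.445,-5.29,0],0],[0.5,[-1.445,-5.29,0],0],[0.5,[0,0,4.5],0],[0.5,[0,0,4.5],0],[0.5,[0,0,4.5],0],[0.5,[0,0,3],0],[0.5,[0,0,0],0]]' && python3 - <<'E'
from h import *
np.set_printoptions(precision=4,suppress=True)
o=get_obs(); print(o["position"],o["qpos"])
c=read_camera("wrist"); cv2.imwrite("pics/w0.png",c["img"]); print(c["intrinsics"],-c["R"].T@c["t"])
def fpix(X):
    p=c["R"]@np.array(X)+c["t"]; th=np.arctan2(np.hypot(*p[:2]),p[2]); d=p[:2]/np.hypot(*p[:2]); K=c["intrinsics"]
    return K[0,0]*th*d+K[:2,2]
print("pred handle top",fpix([.533,.2375,.133]),"flange",fpix([.533,.2375,.091]))
for X in ([.533,.2375,.133],[.525,.164,.133]): pass
for d in boxes_of("wrist","long_rod_handle"): print(d["conf"],toW(c,d["at"]))
cv2.circle(c["img"],tuple(int(v) for v in fpix([.533,.2375,.133])),3,(0,255,0),1)
cv2.imwrite("pics/w0.png",c["img"])
E
```

```text
clock: 4.68
position: [0.533, 0.2301, 0.2075]
ee_rot: [3.139, 0.004, -0.107]
ft_force: [-0.1, 0.1, 0.4]
gripper_width: 0.499
[0.533  0.2301 0.2075] [-0.1655  0.3958 -0.3817  1.7609  0.169   1.0222 -2.2878]
[[325.1923   0.     275.0616]
 [  0.     325.1923 202.9841]
 [  0.       0.       1.    ]] [0.6011 0.2237 0.377 ]
pred handle top [266.0171 210.9358] flange [267.1282 198.2697]
0.78 [0.5733 0.0275 0.0778]
0.65 [0.5383 0.2397 0.1113]
```

View pics/w0.png

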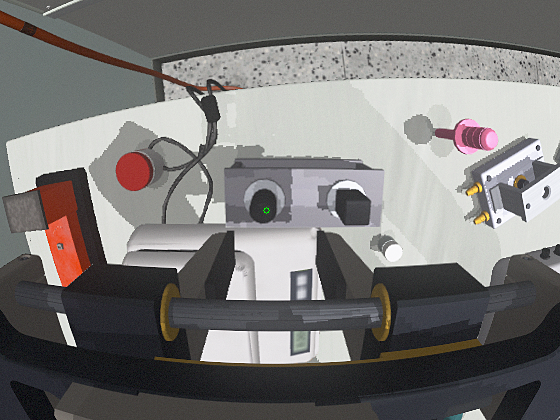

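The wrist view shows the round handle at about (264,208), within 2 mm of the predicted dot, and the square one at (352,205). The fingers have clear space on both sides of the round handle.

```bash
python3 -m jog '[[0.5,[0,-0.83,0],0],[0.5,[0,0,3],0],[0.5,[0,0,3],0],[0.5,[0,0,2.5],0],[0.5,[0,0,1.6],0],[0.5,[0,0,1],0],[0.5,[0,0,0],0],[0.5,[0,0,0],0]]' && python3 -m jog '[[0,[0,0,0],0],[0,[0,0,0],0],[0,[0,0,0],0],[0,[0,0,0],0],[0,[0,0,0],0]]' 40
```

```text
clock: 5.78
position: [0.5356, 0.2406, 0.0994]
ee_rot: [-3.141, -0.001, -0.106]
ft_force: [0.6, -0.5, 0.3]
gripper_width: 0.498
clock: 6.4
position: [0.5351, 0.2402, 0.0989]
ee_rot: [3.142, -0.0, -0.106]
ft_force: [-0.2, -0.9, 3.8]
gripper_width: 0.226
```

```bash
python3 -m jog '[[0,[0,0,-1],0],[0,[0,0,-3],0],[0,[0,0,-3],0],[0,[0,0,-3],0],[0,[0,0,-3],0],[0,[0,0,-3],0],[0,[0,0,0],0]]'
python3 -m jog '[[0,[0,4,0],0],[0,[0,4.5,0],0],[0,[0,4.5,0],0],[0,[0,4.5,0],0],[0,[0,4.5,0],0],[0,[0,4.5,0],0],[0,[0,4,0],0],[0,[0,3,0],0],[0,[0,0,0],0],[0,[0,0,0],0]]'
python3 - <<'E'
from h import *
np.set_printoptions(precision=4,suppress=True)
print(get_obs()["position"])
f=lambda im,k:cv2.resize(im,None,fx=k,fy=k,interpolation=2)
T=get_obs()["position"]
w=read_camera("wrist");s=read_camera("side");t=read_camera("top")
print("pred tip side px",pix(s,T-[0,0,.084]),"TCP",pix(s,T))
cv2.imwrite("pics/s2full.png",s["img"]);cv2.imwrite("pics/w2.png",w["img"])
cv2.imwrite("pics/m2.png",np.vstack([f(np.hstack([w["img"],t["img"]]),.7)[:294,:784],f(s["img"][100:290,180:440],1.6)[:300,:].copy() if 0 else cv2.resize(s["img"][120:280,150:562],(784,300),interpolation=2)]))
E
```

```text
clock: 7.28
position: [0.5361, 0.241, 0.261]
ee_rot: [-3.139, -0.004, -0.106]
ft_force: [-1.0, 0.1, -1.6]
gripper_width: 0.228
clock: 8.52
position: [0.4991, -0.0918, 0.2577]
ee_rot: [-3.141, 0.002, -0.105]
ft_force: [0.4, 0.4, -1.9]
gripper_width: 0.231
[ 0.4991 -0.0918  0.2577]
pred tip side px [296.7081 192.237 ] TCP [297.903  157.9639]
```

View pics/m2.png

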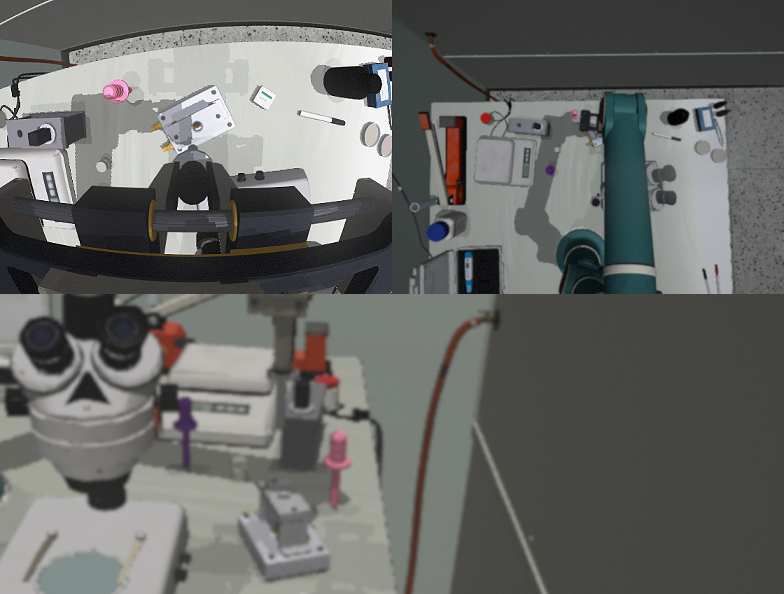

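The rod is in the gripper over the vent. The short rod is still in the rack. Now a close crop to measure the tip against the eye.

```bash
python3 - <<'E'
import cv2,numpy as np
f=lambda im,k:cv2.resize(im,None,fx=k,fy=k,interpolation=2)
w=cv2.imread("pics/w2.png");s=cv2.imread("pics/s2full.png")
cv2.imwrite("pics/m3.png",np.hstack([f(w[110:300,220:350],3)[:570],f(s[130:260,255:345],4.385)[:570,:394]]))
E
```

```text
(no output)
```

View pics/m3.png

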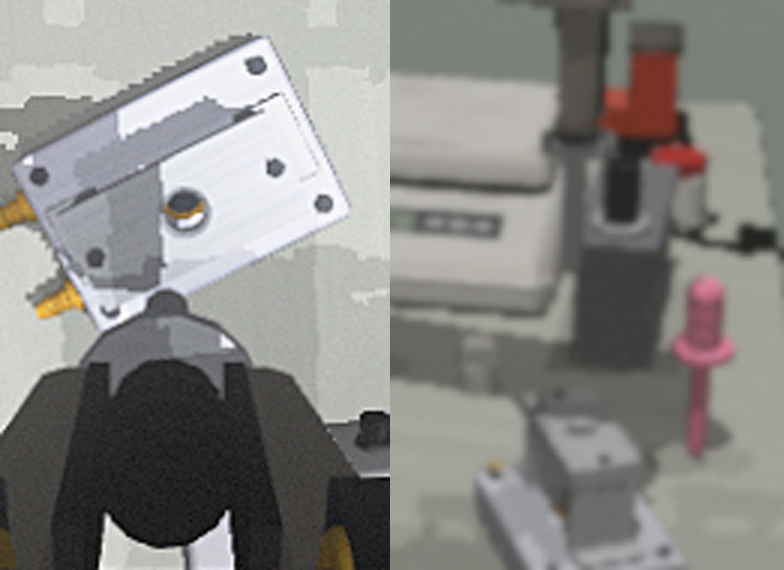

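```bash
python3 - <<'E'
from h import *
np.set_printoptions(precision=4,suppress=True)
c=read_camera("wrist");s=read_camera("side");T=get_obs()["position"];K=c["intrinsics"]
def wz(x,y,z):
    u=np.array([(x+.5)/3-.5+220,(y+.5)/3-.5+110]); d=(u-K[:2,2])/K[0,0]; th=np.hypot(*d)
    v=c["R"].T@np.r_[np.sin(th)*d/th,np.cos(th)]; o=-c["R"].T@c["t"]; return o+v*(z-o[2])/v[2]
print("T",T,"eye wrist",wz(187,212,.085))
tip=T[2]-.084
print("handle top",wz(167,484,tip+.118),"edges",wz(103,484,tip+.118),wz(231,484,tip+.118))
print("tip far edge (x+3.5..6mm)",wz(167,290,tip),wz(167,290,tip+.005))
print("flange edges",wz(82,350,tip+.076),wz(252,350,tip+.076),"far",wz(167,312,tip+.07))
q=lambda x,y:((x-390+.5)/4.385-.5+255,(y+.5)/4.385-.5+130)
print("side tip",atz(s,q(567,270),tip),"eye side",atz(s,q(579,430),.085))
# sub-pixel eye: dark/odd hole vs grey bridge in side view not reliable; also check image rows
g=s["img"][150:195,285:310].mean(2).astype(int); print(g[10:45:3])
E
```

```text
T [ 0.4996 -0.0919  0.2585] eye wrist [ 0.5046 -0.0989  0.085 ]
handle top [ 0.5006 -0.0912  0.2925] edges [ 0.5016 -0.0814  0.2925] [ 0.4995 -0.101   0.2925]
tip far edge (x+3.5..6mm) [ 0.5002 -0.0912  0.1745] [ 0.5015 -0.0913  0.1795]
flange edges [ 0.5101 -0.0758  0.2505] [ 0.5067 -0.1083  0.2505] far [ 0.5142 -0.0926  0.2445]
side tip [ 0.495  -0.0881  0.1745] eye side [ 0.5045 -0.1002  0.085 ]
[[185 183 184 175 145 110  85  66  55  54  54  56  57  57  57  58  56  64
   75  83  84  75  62  58  58]
 [183 180 177 165 132  96  87  95  91  79  78  75  75  76  76  76  81  94
  109 105  94  72  47  37  34]
 [168 168 168 163 152 136 116 105 104 103  94  89  87  88  95 112 122 110
   89  71  59  53  48  43  43]
 [148 148 148 148 143 135 118 116 134 124  98  86  86  90 106 134 141 122
   92  62  43  38  40  40  39]
 [ 93  99 104 100  94  89 106 141 149 124  93  85  86  89 103 121 121 111
   89  59  42  37  38  37  38]
 [169 163 166 171 175 174 171 165 149 120  94  85  87  88  99 108 112 108
   85  54  40  39  38  37  38]
 [183 183 183 183 181 176 169 157 140 114  91  85  85  87  96 110 124 129
  105  65  42  37  36  37  37]
 [183 183 182 181 177 169 159 149 133 106  88  85  86  86  94 102 114 125
  122 117 113 108 105 105 110]
 [183 183 182 176 169 162 152 141 123 101  86  85  85  87  99 107 109 108
  106 103 103 101 103 106 106]
 [184 184 180 172 163 155 145 131 113  94  85  84  83  78  70  67  65  65
   66  65  67  67  69  72  76]
 [181 180 175 164 151 144 134 121 107  98  90  86  81  74  66  61  61  61
   62  61  62  62  62  61  61]
 [178 177 174 164 154 152 144 123 114 134 146 131  98  71  61  61  61  61
   62  62  62  60  62  61  62]]
```

```bash
python3 -m jog '[[0,[0.87,0.67,0],0],[0,[0,0,3],0],[0,[0,0,2.5],0],[0,[0,0,1.5],0],[0,[0,0,0.7],0],[0,[0,0,0],0],[0,[0,0,0],0]]'
python3 - <<'E'
from h import *
f=lambda im,k:cv2.resize(im,None,fx=k,fy=k,interpolation=2)
w=read_camera("wrist")["img"];s=read_camera("side")["img"];cv2.imwrite("pics/w4.png",w);cv2.imwrite("pics/s4.png",s)
cv2.imwrite("pics/m4.png",np.hstack([f(w[120:270,225:335],3.6)[:540],f(s[170:260,265:330],6)[:540]]))
print(get_obs()["position"],get_obs()["ft_force"])
E
```

```text
clock: 9.65
position: [0.5081, -0.1006, 0.1824]
ee_rot: [3.141, -0.002, -0.106]
ft_force: [-0.6, 0.4, -0.8]
gripper_width: 0.227
[ 0.50796639 -0.10057716  0.18235914] [-0.58886579  0.89247422 -1.21598155]
```

View pics/m4.png

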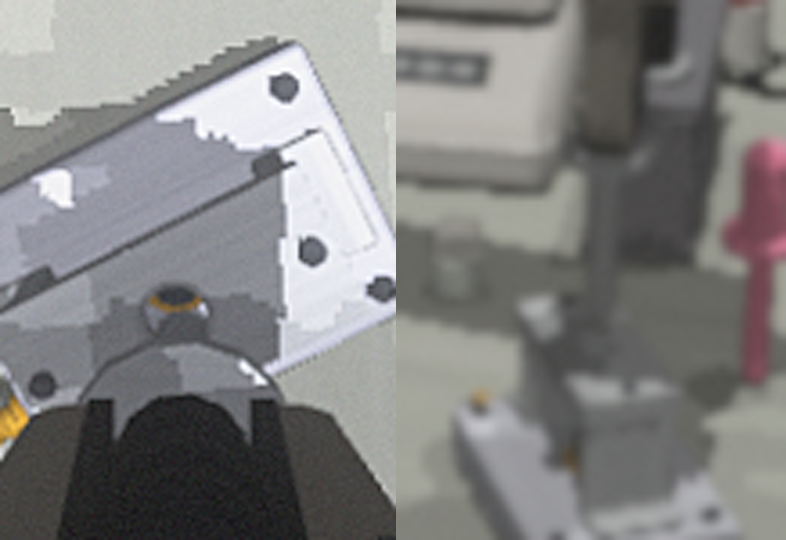

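The wrist crop shows the eye centred near (177,311), with the rod tip overlapping its lower part at (180,330). Laterally they agree within about 1 mm. I'll compute the fore-aft offset.

```bash
python3 - <<'E'
from h import *
np.set_printoptions(precision=4,suppress=True)
c=read_camera("wrist");s=read_camera("side");T=get_obs()["position"];K=c["intrinsics"];o=-c["R"].T@c["t"]
def fp(X):
    p=c["R"]@np.array(X)+c["t"]; r=np.hypot(*p[:2]); u=K[0,0]*np.arctan2(r,p[2])*p[:2]/r+K[:2,2]
    return ((u+.5-[225,120])*3.6-.5).round(1)
tip=T[2]-.084; print(T,tip)
for dx,dy in((0,0),(-.002,0),(.002,0)):
    R=np.array([T[0]+dx-.0026,T[1]+dy+.0004])
    print("tip far edge",fp([R[0]+.0035,R[1],tip]),fp([R[0]+.006,R[1],tip+.005]),"flange far",fp([R[0]+.019,R[1],tip+.07]),"rod edges",fp([R[0],R[1]-.006,tip+.005])[0],fp([R[0],R[1]+.006,tip+.005])[0])
for ex in(.503,.505,.507): print("eye",ex,"far rim(9.5)",fp([ex+.0095,-.099,.085]),"hole far",fp([ex+.0075,-.099,.083]),"L/R",fp([ex,-.0895,.085])[0],fp([ex,-.1085,.085])[0])
im=cv2.imread("pics/w4.png")[120:270,225:335].mean(2).astype(int)
print(im[74:106,36:64])
E
```

```text
[ 0.5077 -0.1005  0.1821] 0.09811917662893337
tip far edge [181.4 312.5] [180.2 307.4] flange far [171.3 330.2] rod edges 210.1 156.1
tip far edge [182.3 321.1] [181.2 316.1] flange far [172.6 341.9] rod edges 211.0 157.1
tip far edge [180.4 303.9] [179.2 298.6] flange far [170.  318.4] rod edges 209.2 155.1
eye 0.503 far rim(9.5) [174.9 283. ] hole far [175.8 289.2] L/R 139.4 219.2
eye 0.505 far rim(9.5) [173.9 274.7] hole far [174.9 281.1] L/R 138.4 218.4
eye 0.507 far rim(9.5) [173.  266.4] hole far [174.  272.8] L/R 137.4 217.5
[[136 137 137 135 137 137 137 139 141 137 142 141 141 139 137 139 138 142
  144 143 140 138 141 141 140 137 137 138]
 [138 135 139 134 138 142 140 142 143 139 140 137 137 134 138 140 138 145
  142 142 142 141 141 138 140 138 138 142]
 [138 135 140 139 139 143 141 144 135 140 135 138 140 142 138 143 142 142
  143 144 139 136 142 138 136 136 140 138]
 [135 137 135 141 140 141 138 139 141 139 137 137 133 136 138 139 142 138
  140 140 135 136 138 138 141 143 138 142]
 [139 138 139 140 140 138 134 138 124 118 116 116 117 118 120 120 125 135
  137 139 137 135 14
[... 2482 characters left out ...]
117 109 110 110 111 106 106 109 106 109 110 103 100 120 140 137 135 137
  141 138 135 138 136 140 137 138 143 138]
 [108 111 113 111 106 111 110 109 109 111 102 106 103 120 140 136 133 136
  134 135 135 136 136 134 133 135 133 138]
 [110 110 109 106 114 112 111 109 108 108 114 111 107 122 142 140 137 140
  137 142 142 137 137 140 136 135 138 137]
 [106 108 106 110 109 108 109 114 106 111 112 109 108 118 137 140 141 135
  140 139 141 136 137 136 136 136 143 139]
 [108 106 104 113 107 110 107 108 107 104 107 109 107 102 118 138 138 135
  137 137 137 138 137 137 139 141 139 136]
 [105 105 105 105 103 105 108 105 107 106 104 109 107 105 118 139 133 139
  137 137 135 138 137 138 138 135 137 135]]
```

```bash
python3 -m jog '[[0,[0,-0.15,0],0],[0,[0,0,0.5],0],[0,[0,0,0.4],0],[0,[0,0,0.3],0],[0,[0,0,0.3],0],[0,[0,0,0.3],0],[0,[0,0,0],0]]'
```

```text
clock: 10.72
position: [0.5074, -0.099, 0.1633]
ee_rot: [3.142, 0.001, -0.106]
ft_force: [-0.1, -0.1, -1.7]
gripper_width: 0.23
```

```bash
python3 -m jog '[[0,[0,0,0.5],0],[0,[0,0,0.5],0],[0,[0,0,0.5],0],[0,[0,0,0],0]]'; python3 -m jog '[[0,[0,0,0.5],0],[0,[0,0,0.5],0],[0,[0,0,0.3],0],[0,[0,0,0],0]]'
```

```text
clock: 11.22
position: [0.5072, -0.0989, 0.148]
ee_rot: [-3.142, 0.001, -0.106]
ft_force: [0.6, 0.2, -0.3]
gripper_width: 0.226
clock: 11.72
position: [0.5074, -0.099, 0.1353]
ee_rot: [-3.142, 0.001, -0.106]
ft_force: [-0.3, -0.3, -1.6]
gripper_width: 0.225
```

```bash
python3 -m jog '[[0,[0,0,0.4],0],[0,[0,0,0.4],0],[0,[0,0,0],0]]'; python3 -m jog '[[0,[0,0,0.2],0],[0,[0,0,0.2],0],[0,[0,0,0],0]]';python3 -m jog '[[0,[0,0,0.15],0],[0,[0,0,0.1],0],[0,[0,0,0],0]]'
```

```text
clock: 12.1
position: [0.5079, -0.0991, 0.1277]
ee_rot: [3.141, -0.0, -0.106]
ft_force: [0.4, 0.0, 2.2]
gripper_width: 0.231
clock: 12.48
position: [0.5079, -0.099, 0.1237]
ee_rot: [3.142, -0.001, -0.106]
ft_force: [0.4, -0.8, 4.4]
gripper_width: 0.23
clock: 12.85
position: [0.5078, -0.099, 0.1212]
ee_rot: [3.141, -0.0, -0.106]
ft_force: [0.3, -0.5, 5.2]
gripper_width: 0.228
```

```bash
python3 -m jog '[[0,[0,0,0.1],0],[0,[0,0,0],0]]'; python3 -m jog '[[0,[0,0,0.1],0],[0,[0,0,0],0],[0,[0,0,0],0]]'
```

```text
clock: 13.1
position: [0.5079, -0.099, 0.1203]
ee_rot: [3.141, -0.001, -0.106]
ft_force: [0.2, -0.7, 6.6]
gripper_width: 0.228
clock: 13.48
position: [0.5079, -0.099, 0.1194]
ee_rot: [3.141, -0.001, -0.106]
ft_force: [-0.3, -0.5, 5.7]
gripper_width: 0.228
```

```bash
python3 -m jog '[[0,[0,0,0.1],0],[0,[0,0,0],0],[0,[0,0,0],0]]'
```

```text
clock: 13.85
position: [0.508, -0.0991, 0.1186]
ee_rot: [3.141, -0.001, -0.106]
ft_force: [-0.9, -0.6, 8.6]
gripper_width: 0.229
```

```bash
python3 -m jog '[[0,[0,0,0.1],0],[0,[0,0,0],0],[0,[0,0,0],0]]'
```

```text
clock: 14.22
position: [0.5085, -0.0991, 0.1184]
ee_rot: [3.141, -0.002, -0.106]
ft_force: [-1.8, 0.3, 12.5]
gripper_width: 0.224
```

```bash
python3 -m jog '[[0,[0,0,0.05],0],[0,[0,0,0],0],[0,[0,0,0],0]]'
python3 - <<'E'
from h import *
f=lambda im,k:cv2.resize(im,None,fx=k,fy=k,interpolation=2)
w=read_camera("wrist")["img"];s=read_camera("side")["img"]
for i in range(3): read_camera("top"); o=get_obs(); print(o["position"].round(4) if hasattr(o["position"],'round') else o["position"],o["ft_force"])
cv2.imwrite("pics/m5.png",np.hstack([f(w[60:340,160:400],1.7)[:470],f(s[130:287,240:360],3)[:470]]))
E
```

```text
clock: 14.6
position: [0.5088, -0.0991, 0.1183]
ee_rot: [3.141, -0.002, -0.106]
ft_force: [-2.4, 0.0, 15.7]
gripper_width: 0.228
[ 0.5088 -0.0991  0.1183] [-2.09512543  0.7848021  16.0339888 ]
[ 0.5088 -0.0991  0.1183] [-1.72082508  0.27949205 15.29128349]
[ 0.5088 -0.0991  0.1183] [-1.5854951   0.49529104 15.40467505]
```

View pics/m5.png

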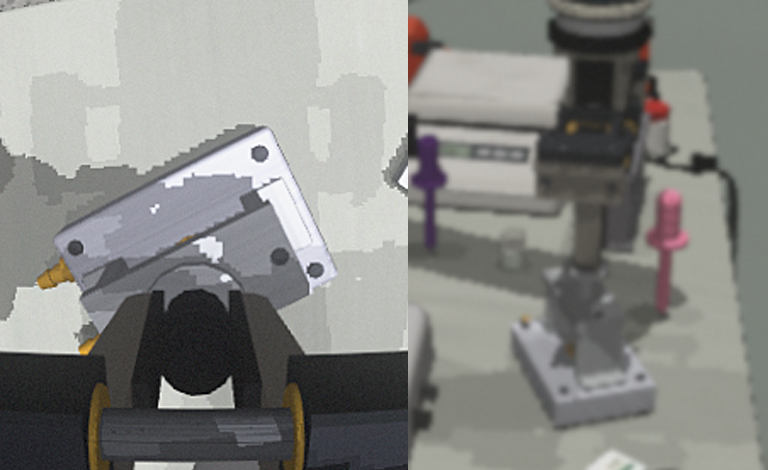

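The rod is through the eye with the flange still above the bridge. The gripper holds the handle, and the load is steady at about 15.5 N with no further travel, so the plunger is on its stop.

```bash
python3 -c "
from station import *
print(close_job()); o=get_obs(); print(o['clock'],o['position'],o['ft_force'])"
```

```text
the job is handed in; nothing more can be done
None
the job is handed in; nothing more can be done
```

I handed the job in at about 15 s with the plunger held at its hard stop and the rod still gripped by its round handle. I took the long rod from the rack, centred it over the guide eye with the wrist and side cameras, and lowered it straight through.

- **Press:** Contact came at a tool height of about 0.129 m, as expected. The force then rose along the spring to roughly 8 N, and the tool stopped at 0.1183 m after 10–11 mm of travel. There the last 1.5 mm of commanded motion moved it only about 0.3 mm.
- **Holding force:** It read a steady 15–16 N over the last readings, well under the limits. The fingers stayed closed on the handle at 40 N grip.
- **Rod position:** The last pictures show the rod through the eye with its flange above the bridge. The vial, the pink and purple look-alikes and the vent block look unmoved. The short rod was last clearly seen in the rack just after the long rod came out.
- **Less certain:** The plunger can't be seen directly, so "at the stop" is inferred from the force and the travel. I gripped the handle about 6 mm above its centre. The position estimates differed by 2–3 mm, and I settled them with a close look before inserting. The rod then went in without measurable side force, and about 2 N of side force showed at the final press.

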